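Hang the lift-off door on the dust guard

TASK

Take the yellow-framed door, the one with two steel hinge knuckles on its edge, out of its stand and hang it on the dust guard: lower both knuckles together fully down onto the two upright hinge pins, with the door closed across the open front of the guard. Let go and leave the blue-framed screen, which has no knuckles, in its stand.

Things in the scene. Friction and masses are not known exactly. Their poses are not given: they have to be found in the camera images.
- door_grip (a point): centre of the black grip tab on top of the loose yellow-framed clear door (0.25 kg). x through the door, y level towards its knuckles, z up. Tab 14 mm thick (x), 44 long (y), 48 high: pinch its thickness from above; the weight hangs below it. Panel 8 mm thick, 130 high, from 70 mm at -y to 50 mm at +y of this point, lower edge 153 mm below it
- door_knuckle (a point): on the door's hinge axis, at the underside of the lower knuckle: 76 mm to +y and 141 mm below door_grip; axes as the door's. The two knuckles are upright steel rings, 20 mm high, 32 mm outside, bore 24 mm, one straight above the other (undersides 88 mm apart)
- stand_a: grey stand that holds the door, fixed, 70 x 140 x 55 mm, left or right of the guard; origin under its centre. The door stands upright in an 11 mm slot, its lower edge 10 mm above the bench, between cheeks 55 mm high: lift it 50 mm or more straight up. A like stand holds the screen
- guard_pin (a point): fixed dust guard (white three-sided box, open front and top, 150 x 220 mm base, walls 120 mm high from 22 mm behind the hinge axis): point on the hinge axis at the shoulder where the lower knuckle comes to rest, 35 mm above the bench. x from the front into the guard, y along the front to the hinge post, z up. The hung closed door lies to -y, axes as the guard's, door_knuckle on this point
- guard_pin_top (a point): shoulder of the upper pin, 88 mm above the lower. Both brass pins are 25 mm high, 21 mm thick, tapered to a 6 mm tip, on brackets 8 mm thick from a post 30 to 50 mm to +y, 136 mm high. The lower knuckle must pass under the upper bracket and over the lower pin: come in level from the front (along +x) with the door 30 to 55 mm above its hung height, then lower
- screen_grip (a point): centre of the black grip tab on the blue-framed clear screen, a like panel without knuckles, in the other stand; axes and sizes as the door's. Leave it there. Otherwise round the work: small lab things on the bench, and a lamp head that hangs 0.6 m above the bench from 0.34 m left of the robot's middle outwards (x 0.36 to 0.58 m)

How it is judged:
By the outcome, as a careful person would: the job done as asked, in the order asked, and still so for the second after the job is handed in, with the robot touching nothing.
It also fails if it takes over 45 s, if anything falls off the work surface, if the arm or the gripper's body presses on something with over 40 N, if the wrist force passes 120 N, or if a joint passes its speed limit or range.

ROBOT

A 6-joint arm with a two-finger parallel gripper is mounted at the origin on a cart in front of the work surface, level with it; the furniture and walls round the work are solid. World frame = base frame: x ahead of the robot, y to its left, z up, the work surface at z = 0. Lengths are in m, angles in rad, forces in N, time in s.
With the tool pointing down it reaches from about 0.35 to 0.975 m from the base axis. Payload 4.9 kg.
Tool frame: the origin (TCP) lies on the mounting face of the last link; the fingertips stand 173 mm ahead of it and the grasp point (between the pads) lies 155 mm ahead of it; z points along the fingers, y is the line along which they close (so a half turn about z gives the same grasp; the last joint's range is limited). The gripper opens to 85 mm and grips with 20 to 120 N. Pads are 22 mm wide; open, the fingers measure 114 mm over their backs; the gripper's body (76 mm by 85 mm) begins 54 mm behind the grasp point. The pads swing forward as they close: fully open they stand 13 mm farther back than shut.
Start: joints at [-1.32, 0.053, 1.613, -0, 1.476, -0.119], TCP at [0.226, -0.583, 0.405] pointing down, gripper open.
Joint ranges: [-3.01, 3.01], [-1.01, 2.22], [0.06, 2.58], [-1.02, 4.17], [0.09, 2.62], [-3.14, 3.14]. Speed limits (rad/s): [2.57, 2.57, 3.14, 3.14, 3.14, 3.14].

INTERFACE

Orientations are given as a rotation vector (axis times angle).
In Python, from station import monitor, eyes, finish_job gives the robot as it stands. The module is installed in compiled form; this text tells all that it offers.
- The arm moves only by the tool step_arm, never from a script. Its argument "commands" is a list of rows, each a list of 3 entries, a list of its own where there are three numbers: the opening in per cent of the stroke, from 0 (shut) to 100 (fully open), then the shift along the tool's x, y, z in mm, then the turn about the tool's z in degrees. In form: [[hand, [x, y, z], yaw], ...]. A call has 1 to 12 rows; each row is the pose to reach, as a shift and turn from the pose commanded when the call began, along the tool's axes at that moment; what a row does not reach only later rows make up. A row lasts 1/8 s, in which the tool goes at most 62.5 mm and 10.7 degrees, less where a joint would pass 70% of its speed; a pose out of reach is approached as far as the arm can. A call with a gripper value outside its range is refused whole. The fingers move at their own pace and stop on an object; "squeeze" is the grip in N (left out, the last holds). Time passes only in rows, so rows that repeat a pose let the fingers close. It gives the time, the measured TCP pose, the force, the opening and the grip force at its end, in the units of the state.
- monitor.get_obs(): the state, without advancing time (a new reading comes with each control period).
- eyes.get_image(name): name is "scene" or "top"; returns the picture (384x512x3 uint8, red, green, blue); there is no depth.
- eyes.camera_info(name): a dict with "camera_matrix" (3x3 intrinsics, pixels), "extrinsics" (4x4, takes a point from camera to world coordinates). Camera axes: x right, y down, z forward; pixel columns grow to the right and rows downward; lengths in m; the calibration is good to about 2 mm. A picture is of the moment at which its call begins. camera_info takes no time and is no camera call.
- finish_job(): hands the job in; it is judged then, once.
The state is a dict: "t": time; "q": joint angles; "dq": joint speeds; "effort": joint torques, N m; "tool_pos": TCP position; "tool_rot": TCP orientation; "contact_force": force on the tool from outside, world axes, zero at the start; "wrist_torque": the same for the moment, N m; "opening": finger opening in m; "grip_force": force on a finger pad.
Only numpy, scipy, OpenCV 4.12 (cv2) and the standard library are available. Lean on these libraries where they do the work, as an engineer would, in place of code of your own. Each camera call takes 0.05 s, during which the arm holds its last target. There are 200 camera calls.

## Working session

There is one attempt and no reset: what is moved stays moved. The work goes in short steps, Python scripts to look and compute and a tool call to move; the robot and the scene stay as the last step left them, time stands still between calls to the robot, and variables do not carry over. Pictures are saved under pics/ and viewed, at most 10 in all, crops included, and the job is handed in when it is done.

Besides the shell and the picture viewer there is one more tool, called as name([rows], argument=value, ...), one row to a line, values as JSON. step_arm: Moves the arm, as the interface text tells. Its arguments: {"type":"object","properties":{"commands":{"type":"array"},"squeeze":{"type":"number"}},"required":["commands"]}

```bash
mkdir -p pics
cat > h.py <<'E'
import numpy as np, cv2
from station import monitor, eyes
def grab(n,f):
    im=eyes.get_image(n); cv2.imwrite('pics/'+f,im[:,:,::-1]); return im
def ray(n,u,v):
    c=eyes.camera_info(n); K=np.array(c['camera_matrix']); T=np.array(c['extrinsics'])
    d=T[:3,:3]@np.linalg.solve(K,[u,v,1.]); return T[:3,3],d/np.linalg.norm(d)
def plane(n,u,v,z):
    o,d=ray(n,u,v); return o+d*(z-o[2])/d[2]
def proj(n,p):
    c=eyes.camera_info(n); K=np.array(c['camera_matrix']); T=np.linalg.inv(np.array(c['extrinsics']))
    q=K@(T[:3,:3]@np.array(p,float)+T[:3,3]); return q[:2]/q[2]
def tri(a,b):
    (o1,d1),(o2,d2)=ray('top',*a),ray('scene',*b)
    s=np.linalg.lstsq(np.c_[d1,-d2],o2-o1,rcond=None)[0]
    p,q=o1+d1*s[0],o2+d2*s[1]; return (p+q)/2,np.linalg.norm(p-q)
E
python3 - <<'E'
from h import *
np.set_printoptions(precision=4,suppress=True)
for n in('top','scene'):
    grab(n,n+'1.png'); c=eyes.camera_info(n); print(np.array(c['camera_matrix']),np.array(c['extrinsics']))
print(monitor.get_obs())
E
```

```text
[[484.8018   0.     263.3504]
 [  0.     484.8018 190.8966]
 [  0.       0.       1.    ]] [[ 0.007  -0.9935  0.1133  0.3485]
 [-0.9999 -0.0057  0.0117 -0.0704]
 [-0.011  -0.1133 -0.9935  1.4081]
 [ 0.      0.      0.      1.    ]]
[[407.7575   0.     253.6681]
 [  0.     407.7575 192.2313]
 [  0.       0.       1.    ]] [[-0.9018 -0.2888  0.3215  0.1737]
 [-0.4318  0.5708 -0.6984  0.6146]
 [ 0.0181 -0.7687 -0.6394  0.7237]
 [ 0.      0.      0.      1.    ]]
{'t': 0.1, 'q': array([-1.32  ,  0.0533,  1.6141, -0.    ,  1.476 , -0.119 ]), 'dq': array([-0.0003, -0.0005, -0.0028, -0.0001, -0.0021,  0.0004]), 'effort': array([  0.0004, -39.4902, -37.1362,  -0.0001,   0.0039,  -0.    ]), 'tool_pos': array([ 0.2258, -0.5825,  0.4036]), 'tool_rot': array([-3.0862, -0.5772,  0.0002]), 'contact_force': array([ 0.752 , -0.6723, -0.189 ]), 'wrist_torque': array([-0.0322,  0.0041, -0.0112]), 'grip_force': 0.0, 'opening': 0.08530040354408351}
```

View pics/top1.png

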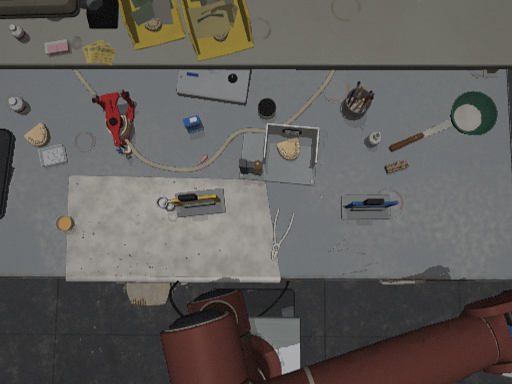

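View pics/scene1.png

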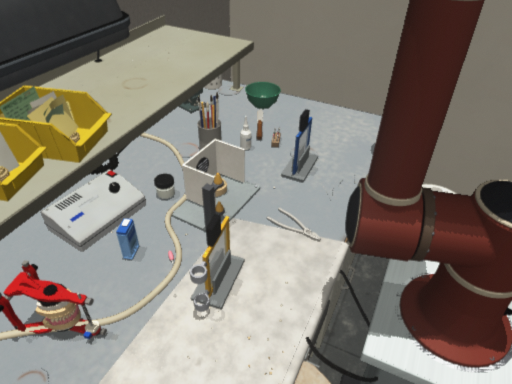

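The top view shows the yellow door at about (195,198) with its knuckle at (163,203). The guard is at (290,155) with its hinge post near (250,167), and the blue screen is at (370,203). I'll enlarge the crops.

Run:
```python
import cv2,numpy as np
t=cv2.imread('pics/top1.png');s=cv2.imread('pics/scene1.png')
a=cv2.resize(t[115:225,150:330],None,fx=4.4,fy=4.4,interpolation=cv2.INTER_CUBIC)
cv2.imwrite('pics/c1.png',a)
b=cv2.resize(s[135:325,170:290],None,fx=3.15*1,fy=3.15,interpolation=cv2.INTER_CUBIC)[:600]
cv2.imwrite('pics/c2.png',b)
```

```text
(no output)
```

View pics/c1.png

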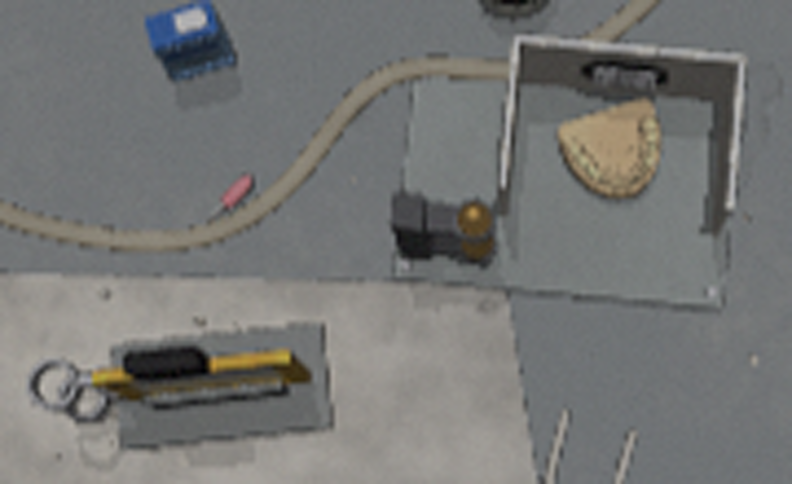

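View pics/c2.png

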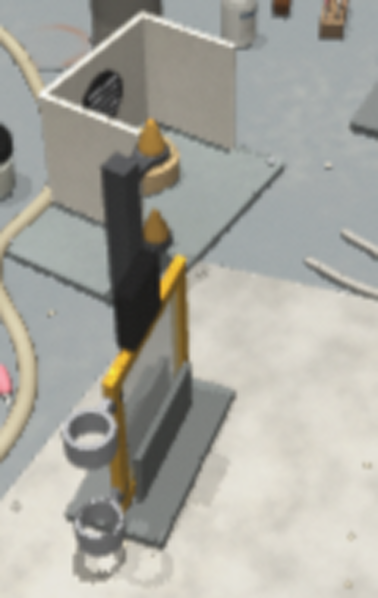

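The crops show, in c1 pixels, the upper ring at (55,384), the lower ring at (88,404), the tab top from (122..208, 350..375), the upper pin tip near (476,213), and the guard front edge from (395,278) to (720,305). In c2, the pin tips are at (150,120) and (154,210).

Run:
```python
from h import *
np.set_printoptions(precision=4,suppress=True)
T=lambda x,y:((x+.5)/4.4-.5+150,(y+.5)/4.4-.5+115)
S=lambda x,y:((x+.5)/3.15-.5+170,(y+.5)/3.15-.5+135)
P=lambda x,y,z:plane('top',*T(x,y),z)
Q=lambda x,y,z:plane('scene',*S(x,y),z)
def ang(a,b): d=b-a; return np.degrees(np.arctan2(d[1],d[0])),np.linalg.norm(d[:2])
print('ring up',P(55,384,.130),Q(90,430,.130),'low',P(88,404,.042),Q(100,517,.042))
print('bar',P(93,378,.14),P(292,356,.14),ang(P(292,356,.14),P(93,378,.14)))
print('tab',P(124,356,.187),P(206,353,.187))
print('pin',P(476,213,.148),Q(150,120,.148),'low',Q(154,210,.06))
for z in(.0,.005,.01): print('base front',z,P(395,278,z),P(720,305,z),ang(P(720,305,z),P(395,278,z)))
print('wall',ang(P(744,57,.12),P(517,38,.12)),P(744,57,.12),P(517,38,.12))
# tab mask, yellow mask, pin mask
im=cv2.imread('pics/top1.png'); h=cv2.cvtColor(im,cv2.COLOR_BGR2HSV)
y=cv2.inRange(h,(18,150,140),(35,255,255)); y[:190]=0;y[212:]=0;y[:,:165]=0;y[:,235:]=0
b=cv2.inRange(h,(0,0,0),(180,255,45)); b[:190]=0;b[203:]=0;b[:,:172]=0;b[:,202:]=0
p=cv2.inRange(h,(8,120,70),(30,255,255)); p[:155]=0;p[180:]=0;p[:,:245]=0;p[:,265:]=0
for n,m,z in(('yel',y,.14),('blk',b,.187),('pin',p,.14)):
    pts=cv2.findNonZero(m); r=cv2.minAreaRect(pts); print(n,len(pts),r,pts.reshape(-1,2).min(0),pts.reshape(-1,2).max(0),plane('top',*r[0],z))
```

```text
ring up [0.4633 0.2131 0.13  ] [0.4652 0.2172 0.13  ] low [0.4584 0.2109 0.042 ] [0.4663 0.215  0.042 ]
bar [0.4662 0.1882 0.14  ] [0.4801 0.0692 0.14  ] (np.float64(96.6765677518779), np.float64(0.1197615751409263))
tab [0.4747 0.1611 0.187 ] [0.4767 0.1137 0.187 ]
pin [ 0.566  -0.0404  0.148 ] [ 0.5698 -0.04    0.148 ] low [ 0.5698 -0.0394  0.06  ]
base front 0.0 [0.5473 0.0168 0.    ] [ 0.5304 -0.1996  0.    ] (np.float64(85.52085817901232), np.float64(0.2170615379302805))
base front 0.005 [0.5466 0.0165 0.005 ] [ 0.5297 -0.1991  0.005 ] (np.float64(85.52085817901235), np.float64(0.21629075590192168))
base front 0.01 [0.5459 0.0162 0.01  ] [ 0.5291 -0.1986  0.01  ] (np.float64(85.52085817901231), np.float64(0.21551997387356275))
wall (np.float64(85.34408801862212), np.float64(0.14040739183529669)) [ 0.669  -0.2041  0.12  ] [ 0.6804 -0.0641  0.12  ]
yel 46 ((192.9882049560547, 197.90142822265625), (1.8666083812713623, 44.401451110839844), 83.1572265625) [171 195] [215 201] [0.4734 0.1297 0.14  ]
blk 116 ((187.05487060546875, 197.493896484375), (6.736323833465576, 18.11077308654785), 83.6598129272461) [178 194] [196 201] [0.4698 0.1374 0.187 ]
pin 41 ((257.0, 166.5), (11.0, 6.0), 90.0) [254 161] [260 172] [ 0.558  -0.0381  0.14  ]
```

step_arm([
  [100, [20, -24, -30], -3],
  [100, [60, -72, -30], -12],
  [100, [102, -122, -30], -20],
  [100, [142, -170, -30], -28],
  [100, [182, -218, -30], -36],
  [100, [222, -266, -30], -44],
  [100, [262, -314, -30], -52],
  [100, [302, -362, -30], -60],
  [100, [342, -410, -30], -68],
  [100, [382, -458, -30], -75.5],
  [100, [422, -506, -30], -75.5],
  [100, [462, -554, -30], -75.5],
])

```text
t: 1.6
tool_pos: [0.4556, 0.1005, 0.4345]
tool_rot: [2.087, 2.347, 0.0]
contact_force: [1.5, -0.8, 0.2]
opening: 0.0851
grip_force: 0.0
```

step_arm([
  [100, [0, 0, 0], 0],
])

```text
t: 1.72
tool_pos: [0.4557, 0.1018, 0.4339]
tool_rot: [-2.079, -2.353, 0.001]
contact_force: [-0.3, -1.0, -0.7]
opening: 0.0856
grip_force: 0.0
```

```bash
cat >> h.py <<'E'
from scipy.spatial.transform import Rotation as Ro
def rel(p,yaw_y):
    "shift mm in tool axes and tool-z turn so TCP->p, tool y at world angle yaw_y deg"
    o=monitor.get_obs(); R=Ro.from_rotvec(o['tool_rot']).as_matrix(); a=np.degrees(np.arctan2(R[1,1],R[0,1]))
    print('t',o['t'],'tcp',o['tool_pos'],'yang',a,'tilt',np.degrees(np.arccos(-R[2,2])),'F',o['contact_force'],'tq',o['wrist_torque'],'open',o['opening'],'gf',o['grip_force'],'q',o['q'])
    print('shift',1000*R.T@(np.array(p)-o['tool_pos']),'turn',-(yaw_y-a))
E
python3 - <<'E'
from h import *
np.set_printoptions(precision=3,suppress=True)
rel([.4725,.139,.322],6.7)
grab('top','top2.png'); grab('scene','scene2.png')
E
```

```text
t 1.725 tcp [0.456 0.102 0.434] yang 7.094009934536731 tilt 0.1094503801327169 F [-0.252 -0.992 -0.658] tq [ 0.03   0.019 -0.068] open 0.08562227623730093 gf 0.0 q [ 0.06  -0.355  1.93   0.001  1.569 -0.064]
shift [ 34.728  21.462 111.864] turn 0.39400993453673117
```

step_arm([
  [100, [34.7, 21.5, 10], 0.4],
  [100, [34.7, 21.5, 40], 0.4],
  [100, [34.7, 21.5, 75], 0.4],
  [100, [34.7, 21.5, 100], 0.4],
  [100, [34.7, 21.5, 112], 0.4],
  [100, [34.7, 21.5, 112], 0.4],
  [100, [34.7, 21.5, 112], 0.4],
])

```text
t: 2.7
tool_pos: [0.4734, 0.1349, 0.3242]
tool_rot: [2.096, 2.338, 0.003]
contact_force: [0.1, 0.1, -0.5]
opening: 0.0852
grip_force: 0.0
```

Run:
```python
from h import *
np.set_printoptions(precision=3,suppress=True)
rel([.4725,.139,.322],6.7)
s=grab('scene','scene3.png')
a=cv2.resize(s[120:330,150:330],None,fx=2.8,fy=2.8,interpolation=cv2.INTER_CUBIC)
cv2.imwrite('pics/c3.png',a[:,:,::-1])
```

```text
t 2.7 tcp [0.473 0.135 0.324] yang 6.237317034375652 tilt 0.1387824201239172 F [ 0.087  0.061 -0.542] tq [-0.018 -0.007  0.022] open 0.08523428745943082 gf 0.0 q [ 0.126 -0.209  1.997 -0.     1.351  0.017]
shift [ 4.219 -0.451  2.186] turn -0.4626829656243485
```

View pics/c3.png

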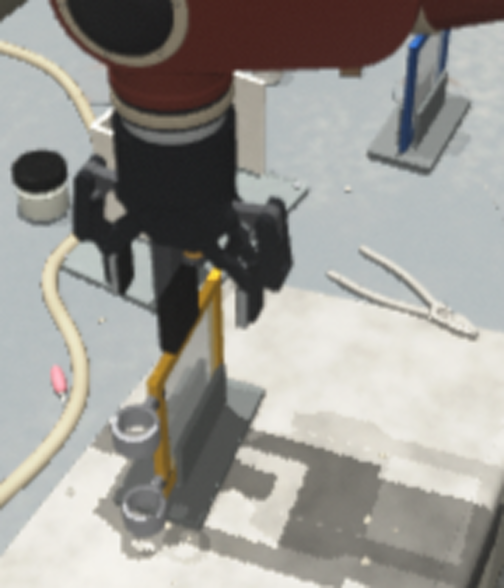

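The tab at (180,305) in the crop sits between the open fingers, so I'll close on it.

step_arm([
  [100, [4, 0, 1], 0],
  [10, [4, 0, 1], 0],
  [0, [4, 0, 1], 0],
  [0, [4, 0, 1], 0],
  [0, [4, 0, 1], 0],
  [0, [4, 0, 1], 0],
  [0, [4, 0, 1], 0],
], squeeze=60)

```text
t: 3.62
tool_pos: [0.4727, 0.1392, 0.3218]
tool_rot: [2.096, 2.339, 0.001]
contact_force: [2.7, -0.0, -1.4]
opening: 0.0134
grip_force: 58.7
```

Run:
```python
from h import *
np.set_printoptions(precision=3,suppress=True)
rel([.4725,.139,.322],6.7)
```

```text
t 3.625 tcp [0.473 0.139 0.322] yang 6.292505904072037 tilt 0.07088208706106838 F [ 2.692 -0.021 -1.368] tq [ 0.103 -0.58   0.06 ] open 0.013438800108792545 gf 58.68412971496582 q [ 0.135 -0.205  1.998 -0.     1.348  0.025]
shift [-0.198 -0.21  -0.185] turn -0.40749409592796315
```

step_arm([
  [0, [0, 0, -8], 0],
  [0, [0, 0, -20], 0],
  [0, [0, 0, -35], 0],
  [0, [0, 0, -50], 0],
  [0, [0, 0, -65], 0],
  [0, [0, 0, -77], 0],
  [0, [0, 0, -85], 0],
  [0, [0, 0, -85], 0],
  [0, [0, 0, -85], 0],
])

```text
t: 4.75
tool_pos: [0.4723, 0.1392, 0.406]
tool_rot: [-2.096, -2.339, 0.002]
contact_force: [-0.7, -0.3, -2.6]
opening: 0.0135
grip_force: 59.0
```

Run:
```python
from h import *
np.set_printoptions(precision=3,suppress=True)
rel([.462,-.108,.400],-4.6)
```

```text
t 4.75 tcp [0.472 0.139 0.406] yang 6.2893426399534995 tilt 0.08008512594509896 F [-0.689 -0.281 -2.646] tq [ 0.043  0.047 -0.03 ] open 0.01354487073829478 gf 59.00060534477234 q [ 0.135 -0.274  1.911  0.     1.505  0.026]
shift [-244.611  -37.318    6.094] turn 10.8893426399535
```

step_arm([
  [0, [-10, -1.5, 0], 0.5],
  [0, [-35, -5, 2], 2],
  [0, [-65, -10, 2], 4],
  [0, [-95, -14.5, 4], 6],
  [0, [-130, -20, 4], 7.5],
  [0, [-165, -25, 6], 9],
  [0, [-200, -30.5, 6], 10],
  [0, [-228, -35, 6], 10.9],
  [0, [-244.6, -37.3, 6], 10.9],
  [0, [-244.6, -37.3, 6], 10.9],
  [0, [-244.6, -37.3, 6], 10.9],
])

```text
t: 6.12
tool_pos: [0.4622, -0.1074, 0.4005]
tool_rot: [-2.308, -2.13, -0.0]
contact_force: [0.3, -0.2, -2.1]
opening: 0.0137
grip_force: 59.0
```

Run:
```python
from h import *
np.set_printoptions(precision=3,suppress=True)
rel([.462,-.108,.377],-4.6)
t=grab('top','top4.png');s=grab('scene','scene4.png')
a=cv2.resize(t[115:235,220:330],None,fx=4,fy=4,interpolation=cv2.INTER_CUBIC)
b=cv2.resize(s[110:270,180:280],None,fx=3,fy=3,interpolation=cv2.INTER_CUBIC)
cv2.imwrite('pics/c4.png',np.hstack([a[:480],b[:480]])[:,:,::-1])
```

```text
t 6.125 tcp [ 0.462 -0.107  0.401] yang -4.578616239904115 tilt 0.041519003344746175 F [ 0.332 -0.166 -2.095] tq [ 0.004 -0.003  0.016] open 0.013718381819617133 gf 59.02576267719269 q [-0.386 -0.318  1.956  0.001  1.504 -0.306]
shift [-0.588 -0.128 23.544] turn 0.02138376009588505
```

View pics/c4.png

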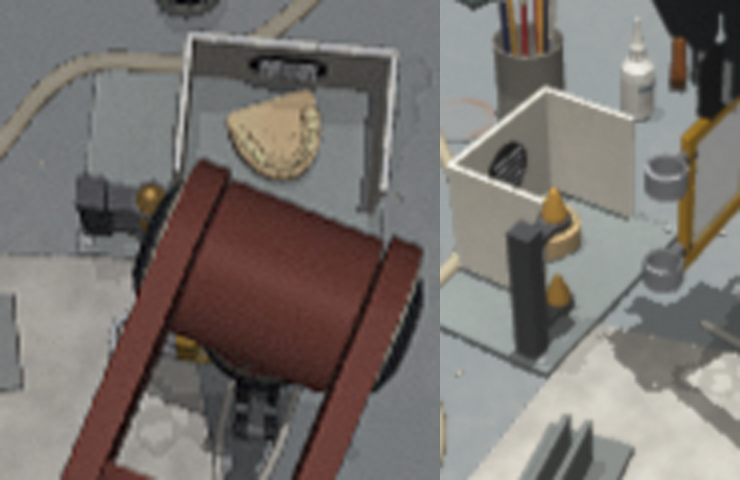

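The door hangs free: in the scene half of the crop, the rings' tops are at about (665,170) and (663,262), and the pin tips at (553,188) and (558,275).

Run:
```python
from h import *
np.set_printoptions(precision=4,suppress=True)
S=lambda x,y:((x-440+.5)/3-.5+180,(y+.5)/3-.5+110)
Q=lambda x,y,z:plane('scene',*S(x,y),z)
print(Q(665,170,.2085),Q(663,262,.1205),'pins',Q(553,188,.148),Q(558,275,.06))
k=np.array([.4622,-.1074])+.076*np.array([.080,.997]); print('kin knuckle',k)
for z in(.2085,.1205): print(proj('scene',[*k,z]),S(665,170),S(663,262))
```

```text
[ 0.4683 -0.0272  0.2085] [ 0.469  -0.0292  0.1205] pins [ 0.5705 -0.0415  0.148 ] [ 0.5688 -0.0399  0.06  ]
kin knuckle [ 0.4683 -0.0316]
[255.5483 165.2566] (254.66666666666669, 166.33333333333334) (254.0, 197.0)
[254.736  196.4897] (254.66666666666669, 166.33333333333334) (254.0, 197.0)
```

step_arm([
  [0, [-1, 0, 12], 0],
  [0, [-2.5, 0, 23.5], 0],
  [0, [-2.5, 5, 23.5], 0],
  [0, [-2.5, 18, 23.5], 0],
  [0, [-2.5, 35, 23.5], 0],
  [0, [-2.5, 52, 23.5], 0],
  [0, [-2.5, 69, 23.5], 0],
  [0, [-2.5, 84, 23.5], 0],
  [0, [-2.5, 95, 23.5], 0],
  [0, [-2.5, 100, 23.5], 0],
  [0, [-2.5, 100, 23.5], 0],
  [0, [-2.5, 100, 23.5], 0],
])

```text
t: 7.72
tool_pos: [0.5614, -0.1184, 0.3772]
tool_rot: [-2.309, -2.13, 0.0]
contact_force: [-0.4, 0.7, -3.1]
opening: 0.0135
grip_force: 59.0
```

Run:
```python
from h import *
np.set_printoptions(precision=3,suppress=True)
rel([.562,-.118,.335],-4.6)
t=grab('top','top5.png');s=grab('scene','scene5.png')
a=cv2.resize(t[115:215,230:320],None,fx=4,fy=4,interpolation=cv2.INTER_CUBIC)
b=cv2.resize(s[130:240,180:270],None,fx=4.8,fy=4.8,interpolation=cv2.INTER_CUBIC)
b=b[:400] if 0 else cv2.resize(s[130:240,180:270],(432,528),interpolation=cv2.INTER_CUBIC)
a=cv2.copyMakeBorder(a,0,128,0,0,cv2.BORDER_CONSTANT)
cv2.imwrite('pics/c5.png',np.hstack([a,b])[:,:,::-1])
```

```text
t 7.725 tcp [ 0.561 -0.118  0.377] yang -4.613006431784849 tilt 0.017837494352012775 F [-0.376  0.688 -3.066] tq [-0.    -0.023 -0.036] open 0.013504058408961276 gf 58.99331510066986 q [-0.338 -0.05   1.762 -0.     1.43  -0.257]
shift [ 0.481  0.601 42.179] turn -0.013006431784849504
```

View pics/c5.png

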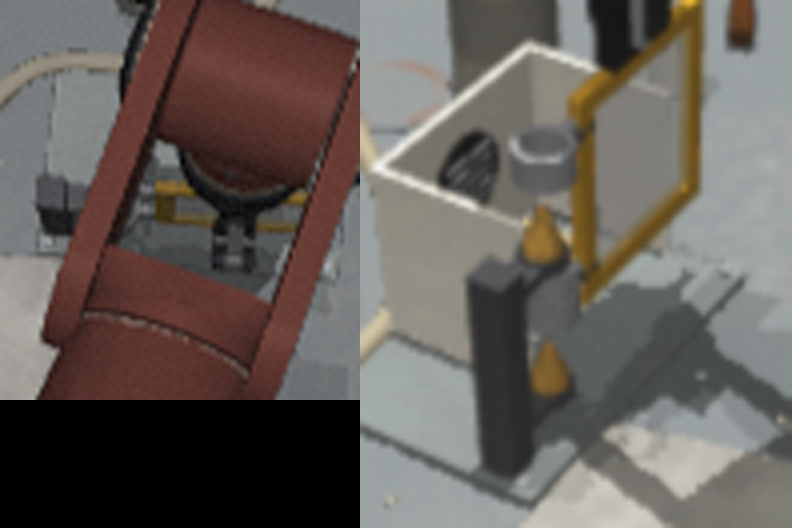

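The rings line up with the pins in the scene image: the upper ring top is at (544,147) and the tip at (543,207). I'll check the depth direction.

Run:
```python
from h import *
np.set_printoptions(precision=4,suppress=True)
S=lambda x,y:((x-360+.5)/4.8-.5+180,(y+.5)/4.8-.5+130)
Q=lambda x,y,z:plane('scene',*S(x,y),z)
print(Q(544,147,.1853),Q(543,207,.148),Q(549,342,.06))
```

```text
[ 0.5661 -0.0394  0.1853] [ 0.5689 -0.0406  0.148 ] [ 0.5697 -0.0414  0.06  ]
```

step_arm([
  [0, [-1, 2, 3], 0],
  [0, [-1, 2, 8], 0],
  [0, [-1, 2, 13], 0],
  [0, [-1, 2, 18], 0],
  [0, [-1, 2, 22], 0],
  [0, [-1, 2, 25], 0],
  [0, [-1, 2, 25], 0],
])

```text
t: 8.7
tool_pos: [0.5635, -0.1196, 0.3519]
tool_rot: [-2.309, -2.13, 0.0]
contact_force: [-0.1, 0.4, -2.2]
opening: 0.0137
grip_force: 59.0
```

step_arm([
  [0, [0, 0, 2], 0],
  [0, [0, 0, 4], 0],
  [0, [0, 0, 6], 0],
  [0, [0, 0, 8], 0],
  [0, [0, 0, 8], 0],
  [0, [0, 0, 8], 0],
])

```text
t: 9.45
tool_pos: [0.5635, -0.1194, 0.3441]
tool_rot: [-2.308, -2.13, -0.001]
contact_force: [-1.0, 3.4, -1.1]
opening: 0.0133
grip_force: 59.4
```

step_arm([
  [0, [1.5, 0, 0], 0],
  [0, [1.5, 0, 2], 0],
  [0, [1.5, 0, 4], 0],
  [0, [1.5, 0, 4], 0],
])

```text
t: 9.95
tool_pos: [0.5636, -0.1179, 0.3401]
tool_rot: [-2.308, -2.13, -0.001]
contact_force: [-2.4, 4.1, 0.4]
opening: 0.0132
grip_force: 59.7
```

step_arm([
  [0, [0, 0, 1.5], 0],
  [0, [0, 0, 3], 0],
  [0, [0, 0, 4], 0],
  [0, [0, 0, 4], 0],
])

```text
t: 10.45
tool_pos: [0.5635, -0.1178, 0.3355]
tool_rot: [-2.308, -2.129, -0.0]
contact_force: [-2.2, 5.3, -0.4]
opening: 0.0133
grip_force: 59.6
```

step_arm([
  [0, [1, -0.7, 0], 0],
  [0, [1, -0.7, 1], 0],
  [0, [1, -0.7, 2], 0],
  [0, [1, -0.7, 2], 0],
])

```text
t: 10.95
tool_pos: [0.5631, -0.1172, 0.3342]
tool_rot: [2.309, 2.13, -0.0]
contact_force: [-2.7, 2.3, -0.1]
opening: 0.0134
grip_force: 59.6
```

Run:
```python
from h import *
np.set_printoptions(precision=3,suppress=True)
rel([.562,-.118,.335],-4.6)
s=grab('scene','scene6.png')
b=cv2.resize(s[130:240,180:270],(432,528),interpolation=cv2.INTER_CUBIC)
cv2.imwrite('pics/c6.png',b[:,:,::-1])
```

```text
t 10.95 tcp [ 0.563 -0.117  0.334] yang -4.6168961949094705 tilt 0.010741466257914289 F [-2.713  2.338 -0.118] tq [0.654 0.443 0.211] open 0.013378577336506636 gf 59.64558184146881 q [-0.335 -0.012  1.798 -0.     1.355 -0.254]
shift [-0.876 -1.019 -0.76 ] turn -0.016896194909470807
```

View pics/c6.png

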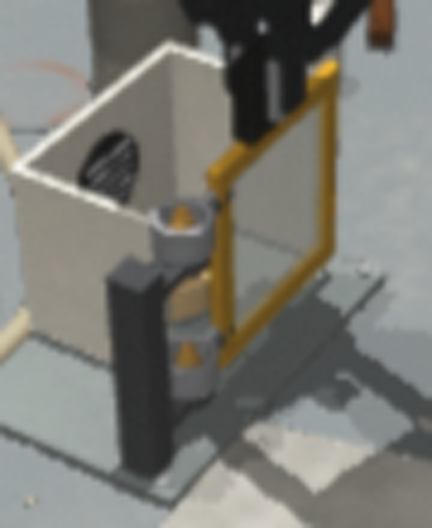

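Both pins now show through the rings, and the door is at or near the shoulder. I'll press lightly to confirm it's seated.

step_arm([
  [0, [0, -0.7, 1], 0],
  [0, [0, -0.7, 2], 0],
  [0, [0, -0.7, 2], 0],
])

```text
t: 11.38
tool_pos: [0.5628, -0.1173, 0.334]
tool_rot: [2.308, 2.129, 0.002]
contact_force: [-2.1, 2.5, 6.1]
opening: 0.0133
grip_force: 60.6
```

step_arm([
  [0, [0, 0.3, -2], 0],
  [0, [0, 0.3, -2], 0],
  [25, [0, 0.3, -2], 0],
  [40, [0, 0.3, -2], 0],
  [40, [0, 0.3, -2], 0],
  [40, [0, 0.3, -2], 0],
], squeeze=20)

```text
t: 12.12
tool_pos: [0.5627, -0.1172, 0.3342]
tool_rot: [2.309, 2.13, -0.0]
contact_force: [1.0, 0.3, -0.3]
opening: 0.0346
grip_force: 0.0
```

step_arm([
  [40, [0, 0, -5], 0],
  [40, [0, 0, -20], 0],
  [40, [0, 0, -40], 0],
  [40, [0, 0, -65], 0],
  [40, [0, 0, -90], 0],
  [40, [0, -30, -110], 0],
  [40, [0, -75, -110], 0],
  [40, [0, -120, -110], 0],
  [40, [0, -150, -110], 0],
  [40, [0, -150, -110], 0],
])

```text
t: 13.38
tool_pos: [0.4119, -0.1048, 0.4463]
tool_rot: [2.307, 2.127, 0.003]
contact_force: [-0.9, 0.0, 0.7]
opening: 0.034
grip_force: 0.0
```

Run:
```python
from h import *
np.set_printoptions(precision=3,suppress=True)
rel([.562,-.118,.335],-4.6)
s=grab('scene','scene7.png');t=grab('top','top7.png')
b=cv2.resize(s[120:240,170:270],(400,480),interpolation=cv2.INTER_CUBIC)
a=cv2.resize(t[115:235,230:325],(380,480),interpolation=cv2.INTER_CUBIC)
cv2.imwrite('pics/c7.png',np.hstack([a,b])[:,:,::-1])
```

```text
t 13.375 tcp [ 0.412 -0.105  0.446] yang -4.660787470380939 tilt 0.23767494323888133 F [-0.929  0.021  0.742] tq [0.037 0.044 0.014] open 0.0340190716654139 gf 0.0 q [-0.425 -0.477  1.997 -0.     1.618 -0.343]
shift [ -0.801 150.249 111.894] turn -0.06078747038093901
```

View pics/c7.png

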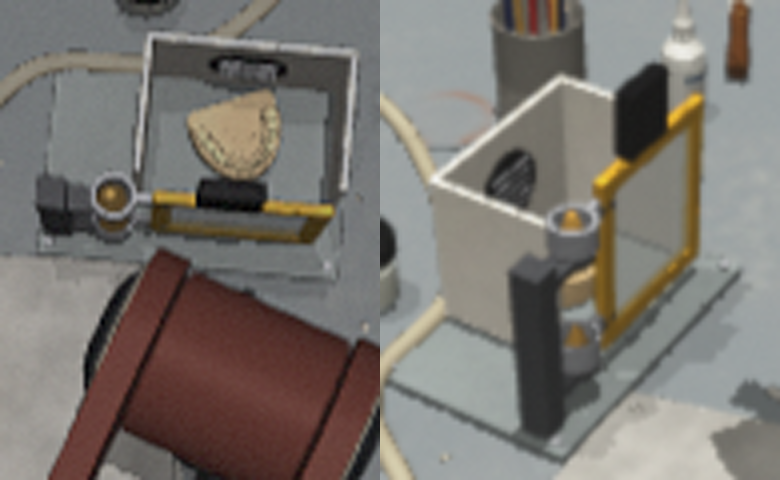

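The door is hung on both pins and lies closed, parallel to the guard's back wall: top-view bar (155,200) to (332,212). The arm is clear of it.

```bash
python3 -c "
from station import finish_job
print(finish_job())"
```

```text
the job is handed in; nothing more can be done
None
```

The yellow door is hung on both hinge pins, fully seated and closed across the guard's front; the gripper has let go, and I left the blue screen in its stand. I handed the job in at about 13.5 s on the robot's clock; no verdict came back.

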